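Hold a switch box down on the sprung contacts of a test jig

TASK

The finished grey switch box needs its contact test. Open the clear hood of the test jig until it rests back on its stop, set the box, toggle up, into the nest between the locating pins, and press it down on the sprung contact head until it sits firmly on the brass stop pads, without ramming it. Finish while still holding it pressed home there, as the reading is only good under pressure, and leave the heat sink, the battery and the multimeter where they are.

Things in the scene. Friction and masses are not known exactly. Their poses are not given: they have to be found in the camera images.
- switch_box: Loose grey box, 56 mm along its own y, 40 mm along its own x, housing 28 mm high; a thin fixed toggle lever in the middle of the lid reaches 45 mm above the underside. 0.05 to 0.1 kg. Origin: centre of the underside, z up. Starts on the bench in one of three places, long axis roughly along the world x. Gripped across its 40 mm width.
- test_jig: Contact test jig, fixed to the bench: black housing, aluminium top plate 150 mm (x) by 120 mm (y), its top 50 mm above the bench, hood on it. Origin: bench level under the nest centre (plate from x = -59 to +91 mm); own x points from the front (tab side) to the hinge at the back, z up.
- stop_pads: Four brass stop pads of the jig, the hard stop under the corners of the box; their tops are 56 mm above the bench. Origin and axes: those of test_jig.
- nest (a point): Nest centre at stop pad height, 56 mm above the bench, jig's axes: here the box's underside centre goes, its long side along the jig's x, either way round. Eight 6 mm pins with rounded noses, tops 73 mm above the bench, stand about 1.5 mm clear of the box: at y +-24.5, x +-21.5 mm (37 mm free between the two of a long side, for a finger) and at x +-32.5, y +-12 mm.
- contact_head (a joint): Travel of the sprung contact head in the middle of the nest, m: 0 raised (contact tips 64 mm above the bench), 0.008 with the box down on the stop pads. The spring pushes up with 4 N at 0 and about 8.8 N at 0.008, so it lifts the box again when the pressure goes. Over 60 N on the stop pads would be ramming.
- hood (a joint): Hinge of the hood, rad: 0 shut, 1.83 laid back on its rubber stop. The hood is a clear box with an aluminium frame, 104 x 92 x 30 mm, 0.22 kg, hinged along the jig's y at its back lower edge, opening up and back. It balances at about 1.35: let go below that it falls shut, above it falls back on to the stop.
- hood_hinge (a point): Middle of the hinge axis of the hood: 56 mm behind the nest centre, 58 mm above the bench. The axis runs along the jig's y.
- hood_tab (a point): Grip point in the black pull tab in the middle of the hood's front; moves with the hood. Tab: 18 mm wide (jig's y), 10 to 13 mm thick, 34 mm long; this point is 22 mm out of the front. Shut, it is 70 mm above the bench, 130 mm in front of the hinge axis and 12 mm above it. Pinched across its width from above, it turns between the pads as the hood swings.
- heat_sink: Loose black finned heat sink, 40 x 40 x 23 mm, to be left alone. Origin: centre of the underside.
- battery: Loose dark green block battery lying flat, 26 x 51 x 18 mm, to be left alone. Origin: centre of the underside.
- meter: Loose yellow and black multimeter lying flat, 140 (own x) x 66 x 41 mm, to be left alone. Origin: centre of the underside.
- power_supply: Bench power supply, a fixed beige box to steer clear of, 300 mm along its own x (front at its -x), 256 mm wide, 165 mm high with its strap; standing askew on the bench with one lower corner towards the robot, about 0.5 m ahead of it. Origin: centre of the underside.
Mind the look-alikes: they are no part of the job. There is more than one size of the switch_box; the one meant has the size given above.

How it is judged:
By the outcome, as a careful person would: the job done as asked, in the order asked, and still so for the second after the job is handed in, while the arm keeps its last pose, push and grip.
It also fails if it takes over 61 s, if anything falls off the work surface, if the arm or the gripper's body presses on something with over 40 N, if the wrist force passes 120 N, or if a joint passes its speed limit or range.

ROBOT

A 7-joint arm with a two-finger parallel gripper is mounted at the origin on a cart in front of the work surface, level with it; the furniture and walls round the work are solid. World frame = base frame: x ahead of the robot, y to its left, z up, the work surface at z = 0. Lengths are in m, angles in rad, forces in N, time in s.
With the tool pointing down it reaches from about 0.425 to 0.925 m from the base axis. Payload 6.8 kg.
Tool frame: the origin (TCP) lies midway between the tips of the shut fingers; the grasp point (between the pads) lies 19 mm behind it (grip_point_offset is the z of the grasp point in the tool frame, in m); z points along the fingers, y is the line along which they close (so a half turn about z gives the same grasp; the last joint's range is limited). The gripper opens to 85 mm and grips with 20 to 120 N. Pads are 22 mm wide; open, the fingers measure 114 mm over their backs; the gripper's body (76 mm by 85 mm) begins 54 mm behind the grasp point. The pads swing forward as they close: fully open they stand 13 mm farther back than shut.
Start: joints at [0.993, 0.477, 0.022, 1.555, -0.011, 1.109, -0.083], TCP at [0.306, -0.602, 0.231] pointing down, gripper open.
Joint ranges: [-2.96, 2.96], [-0.34, 2.1], [-1.41, 1.46], [0.24, 2.44], [-1.37, 4.51], [0.17, 1.92], [-2.96, 2.96]. Speed limits (rad/s): [2.39, 2.39, 3.14, 3.14, 3.14, 3.14, 3.14].

INTERFACE

Orientations are given as a rotation vector (axis times angle).
In Python, from bench import get_obs, grab_frame, calibration, hand_in, grip_point_offset gives the robot as it stands.
- The arm moves only by the shell command python3 -m pendant 'ROWS' [OPENING] [FORCE]. ROWS is a JSON object of lists of equal length, an entry for each row: "translation": the shift along the world's x, y, z in units of 25 mm (1.0 is 25 mm), a list of three; "delta_rot": the turn, a rotation vector about the world's x, y, z in units of 5 degrees (1.0 is 5 degrees), a list of three. In form: {"translation": [[dx, dy, dz], ...], "delta_rot": [[rx, ry, rz], ...]}. A call has 1 to 12 rows; each row is the pose to reach, as a shift and turn from the pose commanded when the call began; what a row does not reach only later rows make up. A row lasts 1/8 s, in which the tool goes at most 62.5 mm and 10.7 degrees, less where a joint would pass 70% of its speed; a pose out of reach is approached as far as the arm can. A call with a gripper value outside its range is refused whole. OPENING is the opening, from 0 (shut) to 1 (fully open), set as the call begins (- or left out, the last holds). The fingers move at their own pace and stop on an object; FORCE is the grip in N (left out, the last holds). Time passes only in rows, so rows that repeat a pose let the fingers close. It gives the time, the measured TCP pose, the force, the opening and the grip force at its end, in the units of the state.
- get_obs(): the state, without advancing time (a new reading comes with each control period).
- grab_frame(name): name is "scene" or "top" or "wrist"; returns (picture, depth): 400x640x3 uint8, red, green, blue; 400x640 float32, m along the optical axis (not along the pixel's ray), 0 where there is no reading.
- calibration(name): a dict with "K" (3x3 intrinsics, pixels), "rvec" (rotation vector, rad) and "tvec" (3), from world to camera coordinates, as OpenCV has them. Camera axes: x right, y down, z forward; pixel columns grow to the right and rows downward; lengths in m; the calibration is good to about 2 mm. A picture is of the moment at which its call begins: read the wrist's pose just before it. calibration takes no time and is no camera call; for the wrist camera it gives the pose at the moment of the call.
- hand_in(): hands the job in; it is judged then, once.
The state is a dict: "clock": time; "joints": joint angles; "qvel": joint speeds; "tau": joint torques, N m; "tcp_pos": TCP position; "orientation": TCP orientation; "contact_force": force on the tool from outside, world axes, zero at the start; "moment": the same for the moment, N m; "grip_width": finger opening in m; "gripper_force": force on a finger pad.
Only numpy, scipy, OpenCV 4.12 (cv2) and the standard library are available. Lean on these libraries where they do the work, as an engineer would, in place of code of your own. Each camera call takes 0.05 s, during which the arm holds its last target. There are 200 camera calls.

## Working session

There is one attempt and no reset: what is moved stays moved. The work goes in short steps, Python scripts to look and compute and a shell command to move; the robot and the scene stay as the last step left them, time stands still between calls to the robot, and variables do not carry over. Pictures are saved under pics/ and viewed, at most 10 in all, crops included, and the job is handed in when it is done.

```bash
mkdir -p pics; ls; python3 - <<'E'
from bench import *
import cv2,numpy as np
print(get_obs(), grip_point_offset)
for n in ("scene","top"):
    im,d=grab_frame(n); cv2.imwrite(f"pics/{n}0.png",im[...,::-1]); np.save(f"pics/{n}0.npy",d)
    c=calibration(n); print(n,c)
E
```

```text
pics
{'clock': 0.0, 'joints': array([ 0.99287478,  0.47780443,  0.02232778,  1.55643956, -0.01151432,
        1.1093287 , -0.08312697]), 'qvel': array([ 0.00158959, -0.00069538, -0.00049628, -0.00028456,  0.00026809,
       -0.00082126, -0.00066832]), 'tau': array([ 6.26285764e-04, -5.96444786e+01,  1.60818659e+00, -2.81193244e+01,
        1.24343482e-02,  9.27448331e-03, -7.70040202e-06]), 'tcp_pos': array([ 0.30531741, -0.60133256,  0.23032762]), 'orientation': array([-3.05358834e+00, -7.30811710e-01,  8.58382244e-04]), 'contact_force': array([ 0.17669244, -0.01210597,  0.43120739]), 'moment': array([-0.00286416,  0.01660668, -0.03169245]), 'gripper_force': 0.0, 'grip_width': 0.08555407873048078} -0.0187
scene {'K': array([[471.92649129,   0.        , 322.92028055],
       [  0.        , 471.92649129, 199.63013365],
       [  0.        ,   0.        ,   1.        ]]), 'rvec': array([ 0.98201551, -2.17691053,  1.29215854]), 'tvec': array([0.39151925, 0.23973955, 1.28318702])}
top {'K': array([[446.74257622,   0.        , 325.21864746],
       [  0.        , 446.74257622, 198.17054195],
       [  0.        ,   0.        ,   1.        ]]), 'rvec': array([ 2.13513682, -2.12555541,  0.18913861]), 'tvec': array([0.02001979, 0.55548857, 1.2766858 ])}
```

View pics/scene0.png

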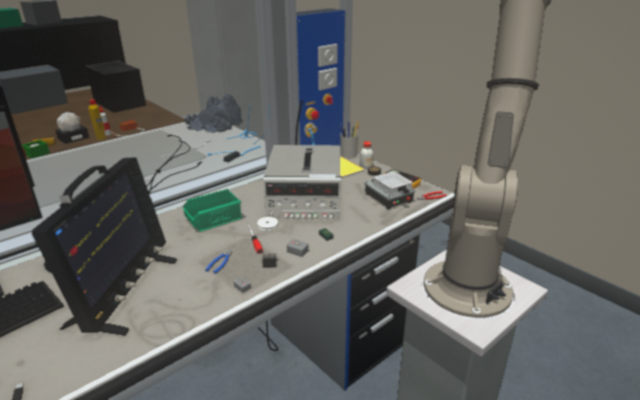

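View pics/top0.png

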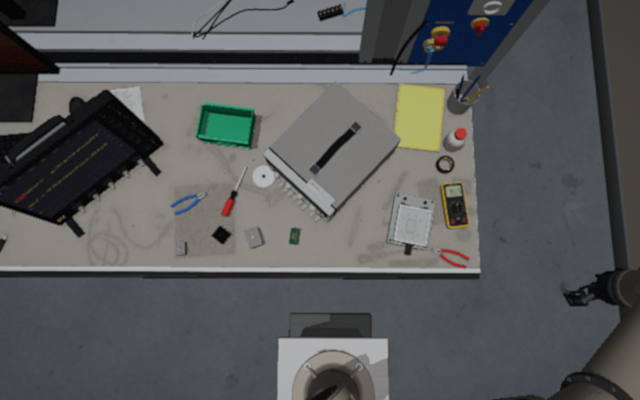

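Top view: two grey boxes at (181,248) and (254,237). Heat sink is at (222,235), battery (295,236), jig (410,222) with its tab at (408,250), meter (455,205). Candidates for the switch box are (181,248), which looks small, and (254,237). I'll measure both and check a crop.

```bash
cat > h.py <<'E'
from bench import *
import cv2,numpy as np
def cam(n):
    c=calibration(n); R=cv2.Rodrigues(np.array(c["rvec"]))[0]; return c["K"],R,np.array(c["tvec"])
def ray(n,uv,z,c=None):
    K,R,t=c or cam(n); uv=np.atleast_2d(uv).astype(float)
    d=(np.linalg.inv(K)@np.c_[uv,np.ones(len(uv))].T).T@R; o=-R.T@t
    return o+d*((z-o[2])/d[:,2])[:,None]
def cloud(n,d,c=None):
    K,R,t=c or cam(n); v,u=np.mgrid[:400,:640]
    p=np.stack([(u-K[0,2])/K[0,0]*d,(v-K[1,2])/K[1,1]*d,d],-1)
    return (p-t)@R
E
python3 - <<'E'
from h import *
im=cv2.imread("pics/top0.png"); d=np.load("pics/top0.npy"); P=cloud("top",d)
a=cv2.resize(im[215:265,160:310],(780,260),interpolation=cv2.INTER_CUBIC)
b=cv2.resize(im[180:275,370:500],(430,314),interpolation=cv2.INTER_CUBIC)
o=np.zeros((580,780,3),np.uint8);o[:260]=a;o[262:576,:430]=b
cv2.imwrite("pics/crop0.png",o)
for nm,(u0,u1,v0,v1) in dict(A=(165,197,232,264),B=(238,270,220,255),heat=(208,236,222,250),bat=(284,306,222,250),jig=(380,440,185,262),meter=(440,472,175,235)).items():
    q=P[v0:v1,u0:u1].reshape(-1,3)
    for lo,hi in ((.014,.034),(.034,.045),(.045,.062),(.062,.1)):
        m=(q[:,2]>lo)&(q[:,2]<hi)
        if m.sum()>8:
            r=cv2.minAreaRect((q[m,:2]*1000).astype(np.float32)); print(nm,lo,m.sum(),np.round(np.median(q[m],0),3),[np.round(x,1) for x in r], np.round(q[m].min(0),3),np.round(q[m].max(0),3))
E
```

```text
A 0.014 143 [0.408 0.454 0.021] [array([407.1, 454.3]), array([39.2, 30.5]), np.float64(5.0)] [0.387 0.438 0.014] [0.426 0.47  0.029]
B 0.014 249 [0.441 0.233 0.029] [array([440.2, 234.9]), array([55.4, 40.5]), np.float64(19.2)] [0.408 0.209 0.014] [0.471 0.261 0.034]
B 0.034 16 [0.439 0.237 0.035] [array([434.5, 234.9]), array([25.5, 43.9]), np.float64(75.2)] [0.414 0.223 0.034] [0.458 0.25  0.045]
heat 0.014 147 [0.448 0.335 0.021] [array([447.8, 335. ]), array([40.6, 39.2]), np.float64(52.7)] [0.423 0.308 0.014] [0.474 0.362 0.032]
bat 0.014 144 [0.445 0.115 0.019] [array([446.5, 114.8]), array([26.3, 50.3]), np.float64(81.5)] [0.421 0.1   0.014] [0.473 0.13  0.027]
jig 0.014 39 [ 0.422 -0.185  0.022] [array([ 450.5, -212.7]), array([213.3,  99.4]), np.float64(37.9)] [ 0.397 -0.317  0.014] [ 0.565 -0.163  0.033]
jig 0.034 10 [ 0.477 -0.179  0.044] [array([ 467.7, -189.4]), array([186. ,  85.9]), np.float64(26.8)] [ 0.404 -0.27   0.043] [ 0.57  -0.159  0.044]
jig 0.045 811 [ 0.529 -0.226  0.052] [array([ 487.8, -230.5]), array([120.8, 150.6]), np.float64(78.8)] [ 0.404 -0.303  0.045] [ 0.572 -0.158  0.062]
jig 0.062 1331 [ 0.469 -0.223  0.084] [array([ 469.8, -226.4]), array([ 92.9, 167. ]), np.float64(78.8)] [ 0.388 -0.282  0.062] [ 0.546 -0.173  0.092]
meter 0.014 812 [ 0.546 -0.365  0.03 ] [array([ 541.6, -368.1]), array([140.8,  69.2]), np.float64(6.1)] [ 0.47  -0.408  0.014] [ 0.612 -0.329  0.034]
meter 0.034 233 [ 0.53  -0.367  0.036] [array([ 540.9, -366.3]), array([128.1,  59.8]), np.float64(9.2)] [ 0.476 -0.405  0.034] [ 0.603 -0.329  0.045]
```

View pics/crop0.png

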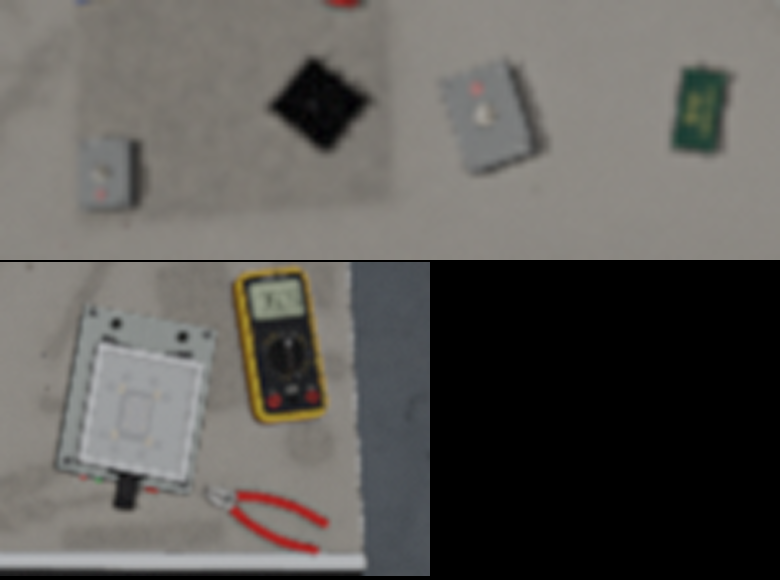

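The box meant is B, pixel (254,237): 55x40 mm, at (0.4405, 0.2345) with its long axis at 19°. The one at (181,248) is only 39x30 mm, and the dark heat sink and green battery don't match either. The jig axis is at -11.2° with the nest at about (0.472, -0.227), so the tab is near (0.398, -0.213). I'll move above the tab and look with the wrist camera.

```bash
python3 -m pendant '{"translation":[[0.5,2,0],[1,4,0],[1.5,6.2,-0.2],[2,8.4,-0.4],[2.5,10.6,-0.6],[3,12.8,-0.8],[3.4,14.5,-1],[3.7,15.55,-1.2],[3.7,15.55,-1.2],[3.7,15.55,-1.2]],"delta_rot":[[0,0,-1],[0,0,-2],[0,0,-3],[0,0,-4],[0,0,-5],[0,0,-6],[0,0,-7],[0,0,-7.64],[0,0,-7.64],[0,0,-7.64]]}' 0.5 40
python3 - <<'E'
from h import *
c=cam("wrist"); im,d=grab_frame("wrist"); cv2.imwrite("pics/w1.png",im[...,::-1]); np.savez("pics/w1.npz",d=d,K=c[0],R=c[1],t=c[2])
print(get_obs()["tcp_pos"])
E
```

```text
clock: 1.35
tcp_pos: [0.3978, -0.2139, 0.2013]
orientation: [3.126, -0.309, -0.0]
contact_force: [0.0, -0.4, -0.2]
grip_width: 0.0429
gripper_force: 0.0
[ 0.39774753 -0.21425226  0.20134963]
```

View pics/w1.png

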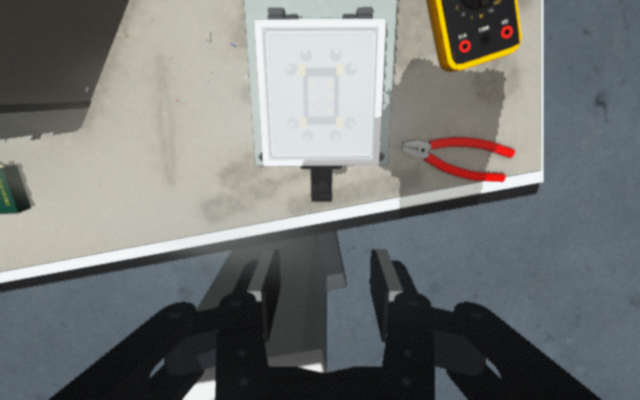

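The wrist view shows the tab at (321,184), the hood frame square on, and the eight pins through the hood centred at about (321,96). I'll compute refined positions from these.

```bash
python3 - <<'E'
from h import *
z=np.load("pics/w1.npz"); c=(z["K"],z["R"],z["t"])
pins=np.array([[306,55],[336,55],[292,70],[350,70],[293,124],[349,124],[307,136],[335,136]])
p=ray("",pins,.073,c); n=p.mean(0); print("nest",n, "yaw", [np.degrees(np.arctan2(*(p[a]-p[b])[1::-1])) for a,b in((0,6),(1,7),(2,4),(3,5))])
im=cv2.imread("pics/w1.png"); m=(im.max(2)<45).astype(np.uint8); 
sub=m[164:206,295:350]; v,u=np.nonzero(sub)
for r in range(166,204,4):
    q=np.nonzero(m[r,295:350])[0]+295
    if len(q): print(r,q.min(),q.max())
for uv in ([321,167],[321,201],[321,184]): print(ray("",uv,.076,c))
e=n[:2]; 
E
```

```text
nest [ 0.47283413 -0.22615784  0.073     ] yaw [np.float64(-11.48995768420584), np.float64(-11.454368966557285), np.float64(-11.85361516315655), np.float64(-11.090625451107915)]
170 316 325
174 315 327
178 314 320
182 314 329
198 316 324
[[ 0.41940838 -0.21534241  0.076     ]]
[[ 0.39074509 -0.2095253   0.076     ]]
[[ 0.40530692 -0.21248057  0.076     ]]
```

```bash
python3 -m pendant '{"translation":[[0,0.11,-1.4],[0,0.11,-2.9],[0,0.11,-4.3],[0,0.11,-5.2],[0,0.11,-5.7],[0,0.11,-5.85],[0,0.11,-5.85]],"delta_rot":[[0,0,0],[0,0,0],[0,0,0],[0,0,0],[0,0,0],[0,0,0],[0,0,0]]}' 0.5 40
python3 -m pendant '{"translation":[[0,0,0],[0,0,0],[0,0,0],[0,0,0]],"delta_rot":[[0,0,0],[0,0,0],[0,0,0],[0,0,0]]}' 0 40
python3 - <<'E'
import numpy as np
h=np.array([.5277,-.2373,.058]); a=np.radians(-11.4); f=np.array([np.cos(a),np.sin(a),0])
# grip offset at shut: as held; arc about hinge, starting from actual
s=np.array([.398,-.2112,.074]); r0=s-h; L=-r0@f; H=r0[2]
print("L,H",L,H)
for t in np.arange(0,1.84,.1).tolist()+[1.83]:
    p=h+f*(-(L*np.cos(t)-H*np.sin(t)))+np.array([0,0,L*np.sin(t)+H*np.cos(t)])
    p0=h-f*L+np.array([0,0,H]); print(round(t,2),np.round((p-p0)/.025,2).tolist())
E
```

```text
clock: 2.28
tcp_pos: [0.3984, -0.2109, 0.0555]
orientation: [3.126, -0.309, 0.001]
contact_force: [0.6, 0.5, 0.3]
grip_width: 0.0425
gripper_force: 0.0
clock: 2.78
tcp_pos: [0.3986, -0.211, 0.0559]
orientation: [3.125, -0.309, 0.002]
contact_force: [-1.7, -1.1, 6.0]
grip_width: 0.0167
gripper_force: 40.3
L,H 0.13230002793233245 0.015999999999999993
0.0 [0.0, 0.0, 0.0]
0.1 [0.09, -0.02, 0.53]
0.2 [0.23, -0.05, 1.04]
0.3 [0.42, -0.08, 1.54]
0.4 [0.65, -0.13, 2.01]
0.5 [0.94, -0.19, 2.46]
0.6 [1.26, -0.25, 2.88]
0.7 [1.62, -0.33, 3.26]
0.8 [2.02, -0.41, 3.6]
0.9 [2.45, -0.49, 3.9]
1.0 [2.91, -0.59, 4.16]
1.1 [3.39, -0.68, 4.37]
1.2 [3.89, -0.78, 4.52]
1.3 [4.4, -0.89, 4.63]
1.4 [4.92, -0.99, 4.68]
1.5 [5.45, -1.1, 4.68]
1.6 [5.97, -1.2, 4.63]
1.7 [6.48, -1.31, 4.53]
1.8 [6.98, -1.41, 4.37]
1.83 [7.12, -1.44, 4.31]
```

```bash
python3 -m pendant '{"translation":[[0.09,-0.02,0.53],[0.23,-0.05,1.04],[0.42,-0.08,1.54],[0.65,-0.13,2.01],[0.94,-0.19,2.46],[1.26,-0.25,2.88],[1.26,-0.25,2.88]],"delta_rot":[[0,0,0],[0,0,0],[0,0,0],[0,0,0],[0,0,0],[0,0,0],[0,0,0]]}' 0 40
```

```text
clock: 3.65
tcp_pos: [0.4299, -0.2171, 0.128]
orientation: [3.126, -0.309, -0.0]
contact_force: [-2.3, -4.9, -0.2]
grip_width: 0.0169
gripper_force: 39.7
```

```bash
python3 -m pendant '{"translation":[[0.36,-0.08,0.38],[0.76,-0.16,0.72],[1.19,-0.24,1.02],[1.65,-0.34,1.28],[2.13,-0.43,1.49],[2.63,-0.53,1.64],[2.63,-0.53,1.64]],"delta_rot":[[0,0,0],[0,0,0],[0,0,0],[0,0,0],[0,0,0],[0,0,0],[0,0,0]]}' 0 40
python3 -m pendant '{"translation":[[0.51,-0.11,0.11],[1.03,-0.21,0.16],[1.56,-0.32,0.16],[2.08,-0.42,0.11],[2.59,-0.53,0.01],[2.95,-0.6,-0.1],[2.95,-0.6,-0.1]],"delta_rot":[[0,0,0],[0,0,0],[0,0,0],[0,0,0],[0,0,0],[0,0,0],[0,0,0]]}' 0 40
```

```text
clock: 4.53
tcp_pos: [0.497, -0.2302, 0.1688]
orientation: [3.126, -0.308, 0.003]
contact_force: [-2.6, -3.4, 1.9]
grip_width: 0.0171
gripper_force: 40.3
clock: 5.4
tcp_pos: [0.5704, -0.2446, 0.1653]
orientation: [-3.126, 0.308, -0.002]
contact_force: [-0.2, 0.3, 1.4]
grip_width: 0.017
gripper_force: 40.5
```

Hood is near 1.77 rad, past balance. I'll release, lift, and go over the switch box.

```bash
python3 -m pendant '{"translation":[[0,0,0],[0,0,0],[0,0,0.3],[0,0,1],[0,0,2],[0,0,3.2],[-2,0.5,3.2],[-4,1.2,3.2],[-5.2,3.2,3],[-5.2,5.4,2.6]],"delta_rot":[[0,0,0],[0,0,0],[0,0,0],[0,0,0],[0,0,0],[0,0,0],[0,0,0],[0,0,0.5],[0,0,1],[0,0,2]]}' 0.7 40
python3 -m pendant '{"translation":[[0,2.3,-0.1],[0,4.6,-0.2],[0,6.9,-0.3],[0,9.2,-0.4],[0,11.5,-0.5],[0,13,-0.6],[0,13.76,-0.6],[0,13.76,-0.6],[0,13.76,-0.6]],"delta_rot":[[0,0,1],[0,0,2],[0,0,3],[0,0,4.1],[0,0,4.1],[0,0,4.1],[0,0,4.1],[0,0,4.1],[0,0,4.1]]}'
python3 - <<'E'
from h import *
c=cam("wrist"); im,d=grab_frame("wrist"); cv2.imwrite("pics/w2.png",im[...,::-1]); np.savez("pics/w2.npz",d=d,K=c[0],R=c[1],t=c[2])
im,d2=grab_frame("top"); cv2.imwrite("pics/top1.png",im[...,::-1])
P=cloud("top",d2)[170:265,370:445].reshape(-1,3); q=P[P[:,2]>.09]; print("hood",len(q),q.min(0),q.max(0))
P=cloud("",d,c).reshape(-1,3); o=get_obs();print(o["tcp_pos"],o["orientation"])
b=P[(abs(P[:,0]-.4405)<.045)&(abs(P[:,1]-.2345)<.045)]
m=(b[:,2]>.022)&(b[:,2]<.034); print(m.sum(),cv2.minAreaRect((b[m,:2]*1000).astype(np.float32)))
E
```

```text
clock: 6.65
tcp_pos: [0.4376, -0.11, 0.2323]
orientation: [3.14, -0.037, 0.004]
contact_force: [1.7, 0.7, -0.8]
grip_width: 0.0602
gripper_force: 0.0
clock: 7.78
tcp_pos: [0.4395, 0.233, 0.2161]
orientation: [3.097, 0.522, 0.001]
contact_force: [0.6, -0.0, 0.4]
grip_width: 0.06
gripper_force: 0.0
hood 600 [ 0.32393948 -0.29114952  0.09006174] [0.6281494  0.02410988 1.35402249]
[0.43947221 0.23268596 0.2158694 ] [3.09729569e+00 5.21057399e-01 6.89900653e-04]
2093 ((442.59259033203125, 237.5467529296875), (55.1673583984375, 39.90565490722656), 19.365489959716797)
```

View pics/w2.png

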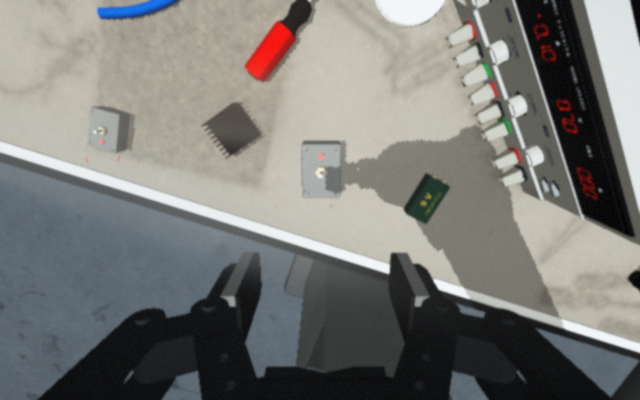

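The hood is back: the top-cloud region changed, and I'll confirm at the jig. The box is at (320,170), centred between the pads but for a few mm; the small look-alike is at (108,130). Descending to grasp.

```bash
python3 -m pendant '{"translation":[[0.11,0.17,-1.8],[0.11,0.17,-3.8],[0.11,0.17,-5.6],[0.11,0.17,-7],[0.11,0.17,-8],[0.11,0.17,-8.4],[0.11,0.17,-8.45],[0.11,0.17,-8.45]],"delta_rot":[[0,0,0],[0,0,0],[0,0,0],[0,0,0],[0,0,0],[0,0,0],[0,0,0],[0,0,0]]}' 0.7
python3 -m pendant '{"translation":[[0,0,0],[0,0,0],[0,0,0],[0,0,0],[0,0,0]],"delta_rot":[[0,0,0],[0,0,0],[0,0,0],[0,0,0],[0,0,0]]}' 0 70
```

```text
clock: 8.88
tcp_pos: [0.4426, 0.2386, 0.0052]
orientation: [-3.097, -0.524, -0.002]
contact_force: [-0.9, 0.3, 0.3]
grip_width: 0.0597
gripper_force: 0.0
clock: 9.5
tcp_pos: [0.4426, 0.2388, 0.0055]
orientation: [-3.097, -0.524, -0.003]
contact_force: [-0.1, -0.2, 5.8]
grip_width: 0.0386
gripper_force: 71.0
```

```bash
python3 - <<'E'
from h import *
K,R,t=cam("wrist"); o=get_obs(); Rt=cv2.Rodrigues(o["orientation"])[0]
print("cam in tool",Rt.T@(-R.T@t-o["tcp_pos"]),"axis",Rt.T@R[2], o["joints"])
a=cv2.imread("pics/top1.png")[160:275,370:470]; cv2.imwrite("pics/top1c.png",cv2.resize(a,None,fx=4,fy=4,interpolation=cv2.INTER_CUBIC))
E
python3 -m pendant '{"translation":[[0,0,0.5],[0,0,1.5],[0,0,3.5],[0,0,5.5],[0,0,7.6],[0,-2.3,8.1],[0,-4.6,8.1],[0,-6.9,8.1],[0,-9.2,8.1],[0,-11.5,8.1]],"delta_rot":[[0,0,0],[0,0,0],[0,0,0],[0,0,0],[0,0,0],[0,0,-1],[0,0,-2],[0,0,-3],[0,0,-4.2],[0,0,-6.12]]}' 0 70
```

```text
cam in tool [ 0.07871848  0.00020469 -0.14254868] axis [-0.30462323  0.00132359  0.95247201] [-0.33205147  0.56582918 -0.35429012  2.09822138  0.37442498  0.53508363
 -2.19586201]
clock: 10.75
tcp_pos: [0.4414, -0.0508, 0.2078]
orientation: [-3.125, 0.318, -0.002]
contact_force: [1.0, 0.6, -0.5]
grip_width: 0.0385
gripper_force: 70.5
```

View pics/top1c.png

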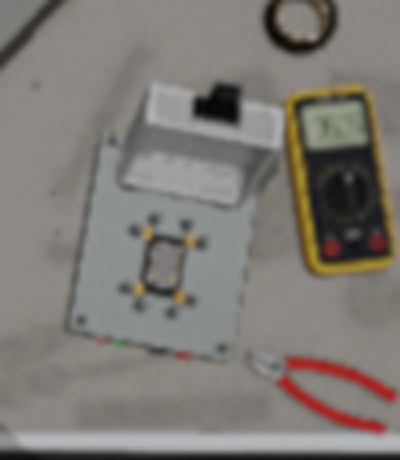

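The hood rests back on its stop, its front up, with nest, pads and pins exposed and the meter undisturbed. The wrist camera sits on the hood side of the hand, so I'll flip the tool by half a turn (the box goes either way round). Checking joint 7 first.

```bash
python3 - <<'E'
from h import *
o=get_obs(); print(o["joints"].round(2), o["tcp_pos"]); Rt=cv2.Rodrigues(o["orientation"])[0]; print(Rt.round(3))
E
```

```text
[ 0.2   0.14 -0.25  2.09  0.04  0.91 -1.84] [ 0.44138862 -0.05081117  0.20782997]
[[ 0.979 -0.202  0.001]
 [-0.202 -0.979  0.   ]
 [ 0.001 -0.    -1.   ]]
```

```bash
python3 -m pendant '{"translation":[[0,-1,0],[0,-2,0],[0,-3,0],[0,-4,0],[0,-5,0],[0,-6,0],[0,-7,0],[0.3,-7,0],[0.6,-7,0]],"delta_rot":[[0,0,-2],[0,0,-4],[0,0,-6],[0,0,-8],[0,0,-10],[0,0,-12],[0,0,-14],[0,0,-16],[0,0,-18]]}' 0 70
python3 -m pendant '{"translation":[[0.2,0,0],[0.4,0,0],[0.6,0,0],[0.66,0,0],[0.66,0,0],[0.66,0,0],[0.66,0,0],[0.66,0,0],[0.66,0,0],[0.66,0,0],[0.66,0,0]],"delta_rot":[[0,0,-2],[0,0,-4],[0,0,-6],[0,0,-8],[0,0,-10],[0,0,-12],[0,0,-14],[0,0,-16],[0,0,-17.9],[0,0,-17.9],[0,0,-17.9]]}' 0 70
python3 - <<'E'
from h import *
c=cam("wrist"); im,d=grab_frame("wrist"); cv2.imwrite("pics/w3.png",im[...,::-1]); np.savez("pics/w3.npz",d=d,K=c[0],R=c[1],t=c[2])
o=get_obs(); print(o["tcp_pos"], o["joints"].round(2)); Rt=cv2.Rodrigues(o["orientation"])[0]; print("yaw",np.degrees(np.arctan2(Rt[1,0],Rt[0,0])),Rt[2])
E
```

```text
clock: 11.88
tcp_pos: [0.4565, -0.2244, 0.2075]
orientation: [-1.985, 2.433, 0.0]
contact_force: [1.1, 0.3, -1.2]
grip_width: 0.0388
gripper_force: 70.5
clock: 13.25
tcp_pos: [0.3911, -0.2843, 0.0818]
orientation: [0.064, 3.017, 0.058]
contact_force: [0.7, -0.8, -1.9]
grip_width: 0.0389
gripper_force: 70.5
[ 0.38722956 -0.28365897  0.07950709] [-0.37  1.03  1.45  2.24 -1.31  1.22 -2.96]
yaw 177.06721967260356 [-0.11687968  0.04169256 -0.99227056]
```

View pics/w3.png

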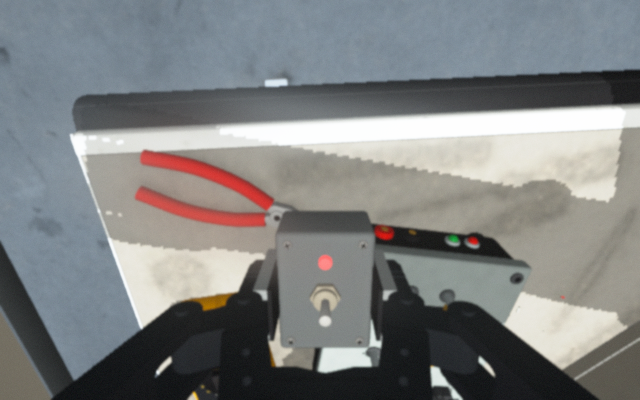

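That turn ran joint 7 the wrong way into its limit, so the arm sank away from the target. The picture shows the box still held squarely (325,280), with pliers and jig front beyond and no contact. I'll back out upward, turning positive.

```bash
python3 -m pendant '{"translation":[[0,0,0.5],[0,0,1],[0,0,1.5]],"delta_rot":[[0,0,2],[0,0,4],[0,0,6]]}' 0 70
python3 -c "
from h import *
o=get_obs(); print(o['tcp_pos'],o['joints'].round(2)); Rt=cv2.Rodrigues(o['orientation'])[0]; print('yaw',np.degrees(np.arctan2(Rt[1,0],Rt[0,0])),Rt[2])"
```

```text
clock: 13.68
tcp_pos: [0.3919, -0.2842, 0.1205]
orientation: [-0.736, 2.939, 0.103]
contact_force: [0.8, -0.2, -1.2]
grip_width: 0.0385
gripper_force: 70.6
[ 0.39192034 -0.28415773  0.12050371] [-0.36  0.91  1.45  2.17 -1.13  1.23 -2.55]
yaw -152.00457660350213 [-0.12266221  0.03905468 -0.99167974]
```

```bash
python3 - <<'E'
from h import *
from scipy.spatial.transform import Rotation as T
o=get_obs(); R=T.from_rotvec(o["orientation"]); x=R.as_matrix()[:,0]; y0=np.degrees(np.arctan2(x[1],x[0]))
def down(yaw): return T.from_euler('z',yaw,degrees=True)*T.from_euler('x',180,degrees=True)
for k in range(0,141,20): print(k,((down(y0+k)*R.inv()).as_rotvec(degrees=True)/5).round(2).tolist())
E
```

```text
0 [-1.06, 1.03, -0.03]
20 [-1.23, 0.84, 3.97]
40 [-1.38, 0.62, 7.96]
60 [-1.5, 0.38, 11.95]
80 [-1.6, 0.12, 15.95]
100 [-1.68, -0.17, 19.94]
120 [-1.72, -0.48, 23.93]
140 [-1.73, -0.83, 27.92]
```

```bash
python3 -m pendant '{"translation":[[0,0.2,1],[0.2,0.6,2],[0.5,1,3],[0.8,1.5,4],[1.1,2,4],[1.4,2.5,4],[1.7,3,4],[1.9,3.4,4],[1.9,3.4,4],[1.9,3.4,4]],"delta_rot":[[-0.6,0.5,1],[-1.15,0.9,2.5],[-1.23,0.84,3.97],[-1.3,0.73,6],[-1.38,0.62,7.96],[-1.45,0.5,9.95],[-1.5,0.38,11.95],[-1.56,0.25,13.95],[-1.6,0.12,15.95],[-1.6,0.12,15.95]]}' 0 70
python3 -c "
from h import *
o=get_obs(); print(o['tcp_pos'],o['joints'].round(2)); Rt=cv2.Rodrigues(o['orientation'])[0]; print('yaw',np.degrees(np.arctan2(Rt[1,0],Rt[0,0])),Rt[2])"
```

```text
clock: 14.92
tcp_pos: [0.439, -0.1991, 0.2205]
orientation: [-2.532, 1.854, -0.004]
contact_force: [0.1, -0.3, -0.8]
grip_width: 0.0388
gripper_force: 70.7
[ 0.43899985 -0.19908976  0.22045937] [-0.7   0.36  1.25  2.07 -0.42  0.99 -2.07]
yaw -72.42600136349893 [ 1.54256461e-06 -4.69046690e-03 -9.99989000e-01]
```

```bash
python3 -m pendant '{"translation":[[0,0,0],[0,0,0],[0,0,0],[0,0,0],[0,0,0],[0,0,0],[0,0,0],[0,0,0],[0,0,0],[0,0,0],[0,0,0],[0,0,0]],"delta_rot":[[0,0,2],[0,0,4],[0,0,6],[0,0,8],[0,0,10],[0,0,12],[0,0,14],[0,0,16],[0,0,18],[0,0,20],[0,0,22],[0,0,24]]}' 0 70
python3 -c "
from h import *
o=get_obs(); print(o['tcp_pos'],o['joints'].round(2)); Rt=cv2.Rodrigues(o['orientation'])[0]; print('yaw',np.degrees(np.arctan2(Rt[1,0],Rt[0,0])),Rt[2])"
```

```text
clock: 16.42
tcp_pos: [0.4384, -0.1997, 0.2199]
orientation: [-2.871, -1.268, -0.002]
contact_force: [0.2, -0.1, -0.6]
grip_width: 0.0389
gripper_force: 70.7
[ 0.43843465 -0.1997307   0.21992826] [-0.34  0.2   0.74  2.05 -0.17  0.95 -0.25]
yaw 47.65553047336654 [ 0.00263231 -0.00275396 -0.99999274]
```

```bash
python3 -m pendant '{"translation":[[0,0,0],[0,0,0],[0.2,-0.1,0],[0.3,-0.2,0],[0.5,-0.3,0],[0.7,-0.4,0],[0.9,-0.6,0],[1,-0.7,0],[1.2,-0.8,0],[1.3,-0.9,0],[1.38,-1,0],[1.38,-1.06,0]],"delta_rot":[[0,0,2],[0,0,4],[0,0,6],[0,0,8],[0,0,10],[0,0,12],[0,0,14],[0,0,16],[0,0,18],[0,0,20],[0,0,22.1],[0,0,24.2]]}' 0 70
python3 -m pendant '{"translation":[[0,0,0],[0,0,0],[0,0,0]],"delta_rot":[[0,0,0],[0,0,0],[0,0,0]]}' 0 70
python3 - <<'E'
from h import *
c=cam("wrist"); im,d=grab_frame("wrist"); cv2.imwrite("pics/w4.png",im[...,::-1]); np.savez("pics/w4.npz",d=d,K=c[0],R=c[1],t=c[2])
o=get_obs(); print(o["tcp_pos"], o["joints"].round(2)); Rt=cv2.Rodrigues(o["orientation"])[0]; print("yaw",np.degrees(np.arctan2(Rt[1,0],Rt[0,0])),Rt[2])
P=cloud("",d,c)[190:370,260:400].reshape(-1,3); L=(P-o["tcp_pos"])@Rt  # tool frame
m=(L[:,2]>-.035)&(L[:,2]<-.012)&(abs(L[:,1])<.018); q=L[m]; print(m.sum(), np.histogram(q[:,2],12))
print("box x extent in tool",q[:,0].min(),q[:,0].max(), np.percentile(q[:,0],[1,99]))
E
```

```text
clock: 17.92
tcp_pos: [0.473, -0.2264, 0.2198]
orientation: [-0.31, -3.123, 0.001]
contact_force: [-0.1, 0.8, -1.9]
grip_width: 0.0388
gripper_force: 70.7
clock: 18.3
tcp_pos: [0.4731, -0.226, 0.2198]
orientation: [-0.316, -3.123, 0.002]
contact_force: [-0.2, 0.6, -0.9]
grip_width: 0.0384
gripper_force: 70.7
[ 0.47314971 -0.22602241  0.21981746] [ 0.01  0.25  0.38  1.95 -0.11  0.97  1.81]
yaw 168.47252899546064 [ 0.00237474 -0.00178807 -0.99999558]
10562 (array([  30,   27,   18,  217,  256,  598, 8151,  642,  169,  152,  152,
        150]), array([-0.0349102 , -0.03300185, -0.0310935 , -0.02918515, -0.0272768 ,
       -0.02536845, -0.0234601 , -0.02155175, -0.0196434 , -0.01773505,
       -0.0158267 , -0.01391834, -0.01200999]))
box x extent in tool -0.030774360377548646 0.026431370122052426 [-0.02832826  0.02591358]
```

View pics/w4.png

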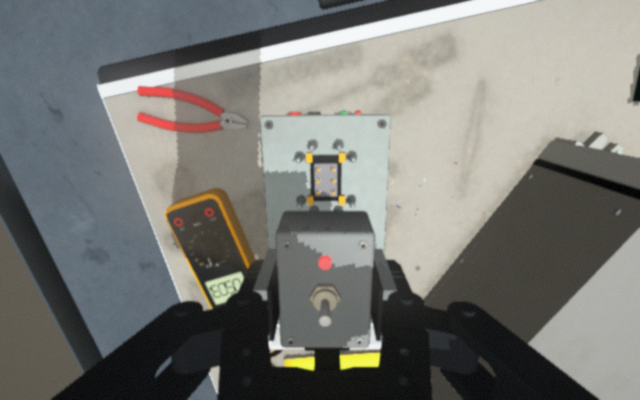

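The box is held square over the jig, toggle up: lid corner screws near (287,244), (364,244), (289,341), (361,341). The nest is visible ahead, pins around (325,178). I'll measure the box and nest positions in this same view.

```bash
python3 - <<'E'
from h import *
z=np.load("pics/w4.npz"); c=(z["K"],z["R"],z["t"]); o=get_obs(); Rt=cv2.Rodrigues(o["orientation"])[0]; tcp=o["tcp_pos"]
P=cloud("",z["d"],c); L=((P-tcp)@Rt)
m=((abs(L[...,2]+.0225)<.003)&(abs(L[...,1])<.0185)&(abs(L[...,0])<.04)).astype(np.uint8)
n,l,s,_=cv2.connectedComponentsWithStats(m); k=1+s[1:,4].argmax(); q=L[l==k]
for yy in(-.012,-.006,.006,.012):
    w=q[abs(q[:,1]-yy)<.002]; print(yy,w[:,0].min(),w[:,0].max(),(w[:,0].min()+w[:,0].max())/2)
im=cv2.imread("pics/w4.png"); h=cv2.cvtColor(im,cv2.COLOR_BGR2HSV)
b=cv2.inRange(h,(12,110,110),(30,255,255)); b[:145]=0;b[215:]=0;b[:,:295]=0;b[:,355:]=0
n,l,s,ce=cv2.connectedComponentsWithStats(b)
for i in range(1,n):
    if s[i,4]>8: print(ce[i].round(1),s[i].tolist(),ray("",ce[i],.056,c)[0].round(4))
crop=im[130:222,285:365]; cv2.imwrite("pics/w4c.png",cv2.resize(crop,None,fx=6,fy=6,interpolation=cv2.INTER_CUBIC))
E
```

```text
-0.012 -0.02947418165021717 0.026266385273286494 -0.0016038981884653383
-0.006 -0.028977483322279843 0.02600734245692737 -0.0014850704326762366
0.006 -0.02887954729615165 0.026013189110595147 -0.0014331790927782518
0.012 -0.030148765889331457 0.025981500527290577 -0.00208363268102044
[309.  157.5] [306, 153, 7, 10, 64] [ 0.4498 -0.2365  0.056 ]
[341.4 157.3] [338, 153, 8, 10, 70] [ 0.4557 -0.2071  0.056 ]
[341.3 199.4] [338, 195, 8, 10, 64] [ 0.496  -0.2148  0.056 ]
[309.9 200.1] [307, 196, 7, 10, 57] [ 0.4906 -0.2447  0.056 ]
```

View pics/w4c.png

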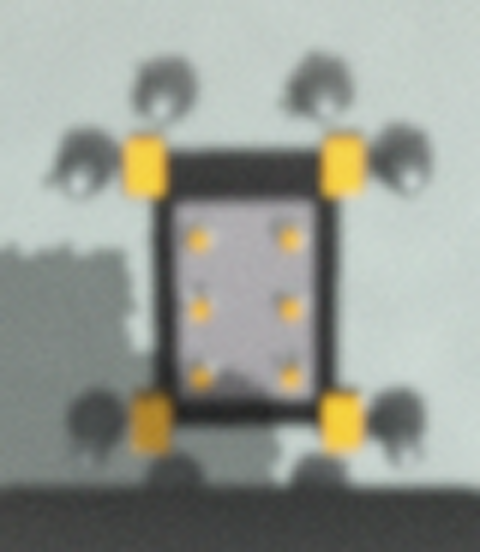

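Nest is at (0.4730, -0.2258). The box centre sits 1.5 mm toward the hinge from the TCP, so the TCP target is (0.4715, -0.2255). Lowering to just above the pins.

```bash
python3 -m pendant '{"translation":[[-0.06,0.02,-1],[-0.06,0.02,-2.2],[-0.06,0.02,-3.4],[-0.06,0.02,-4.4],[-0.06,0.02,-5.1],[-0.06,0.02,-5.4],[-0.06,0.02,-5.4],[-0.06,0.02,-5.4]],"delta_rot":[[0,0,0.05],[0,0,0.05],[0,0,0.05],[0,0,0.05],[0,0,0.05],[0,0,0.05],[0,0,0.05],[0,0,0.05]]}' 0 80
python3 - <<'E'
from h import *
o=get_obs(); print(o["tcp_pos"],o["contact_force"], o["joints"].round(2)); Rt=cv2.Rodrigues(o["orientation"])[0]; print("yaw",np.degrees(np.arctan2(Rt[1,0],Rt[0,0])),Rt[2])
E
```

```text
clock: 19.35
tcp_pos: [0.4723, -0.226, 0.0857]
orientation: [-0.306, -3.126, 0.003]
contact_force: [0.1, 0.9, -1.1]
grip_width: 0.0384
gripper_force: 83.3
[ 0.47228606 -0.22597892  0.0856624 ] [ 0.09906495  0.94907997 -1.06645156] [ 0.07  0.44  0.32  2.06 -0.21  0.68  1.9 ]
yaw 168.81769662138865 [ 6.46314983e-04 -2.02253868e-03 -9.99997746e-01]
```

```bash
python3 -m pendant '{"translation":[[-0.03,0.02,0],[-0.03,0.02,-0.1],[-0.03,0.02,-0.2],[-0.03,0.02,-0.3],[-0.03,0.02,-0.4],[-0.03,0.02,-0.5],[-0.03,0.02,-0.6],[-0.03,0.02,-0.6]],"delta_rot":[[0,0,0],[0,0,0],[0,0,0],[0,0,0],[0,0,0],[0,0,0],[0,0,0],[0,0,0]]}' 0 80
```

```text
clock: 20.35
tcp_pos: [0.4709, -0.2252, 0.0698]
orientation: [-0.306, -3.124, 0.003]
contact_force: [0.8, -0.4, -0.3]
grip_width: 0.0384
gripper_force: 83.6
```

It's between the pins without side load. Now pressing down in small steps.

```bash
python3 -m pendant '{"translation":[[0,0,-0.05],[0,0,-0.1],[0,0,-0.15],[0,0,-0.2],[0,0,-0.24],[0,0,-0.24]],"delta_rot":[[0,0,0],[0,0,0],[0,0,0],[0,0,0],[0,0,0],[0,0,0]]}' 0 80
python3 -m pendant '{"translation":[[0,0,-0.03],[0,0,-0.06],[0,0,-0.06],[0,0,-0.06]],"delta_rot":[[0,0,0],[0,0,0],[0,0,0],[0,0,0]]}' 0 80
```

```text
clock: 21.1
tcp_pos: [0.471, -0.2252, 0.064]
orientation: [-0.306, -3.124, 0.003]
contact_force: [-1.5, 0.6, 6.4]
grip_width: 0.0382
gripper_force: 84.0
clock: 21.6
tcp_pos: [0.471, -0.2252, 0.0626]
orientation: [-0.306, -3.125, 0.003]
contact_force: [-1.9, 0.8, 6.5]
grip_width: 0.0383
gripper_force: 84.1
```

```bash
python3 -m pendant '{"translation":[[0,0,-0.04],[0,0,-0.06],[0,0,-0.06],[0,0,-0.06]],"delta_rot":[[0,0,0],[0,0,0],[0,0,0],[0,0,0]]}' 0 80
python3 -m pendant '{"translation":[[0,0,-0.02],[0,0,-0.04],[0,0,-0.04],[0,0,-0.04]],"delta_rot":[[0,0,0],[0,0,0],[0,0,0],[0,0,0]]}' 0 80
```

```text
clock: 22.1
tcp_pos: [0.4711, -0.2252, 0.0616]
orientation: [-0.306, -3.125, 0.002]
contact_force: [-3.2, 1.4, 11.2]
grip_width: 0.0381
gripper_force: 85.3
clock: 22.6
tcp_pos: [0.471, -0.2253, 0.0615]
orientation: [-0.306, -3.125, 0.001]
contact_force: [-6.7, 2.6, 24.4]
grip_width: 0.0387
gripper_force: 86.8
```

TCP stopped at 0.0615, the seated height predicted from the grasp, with force rising steeply to 24 N (spring 8.8 N), so it is on the pads. A touch more, then hold and check for stability.

```bash
python3 -m pendant '{"translation":[[0,0,-0.01],[0,0,-0.015],[0,0,-0.015],[0,0,-0.015],[0,0,-0.015],[0,0,-0.015]],"delta_rot":[[0,0,0],[0,0,0],[0,0,0],[0,0,0],[0,0,0],[0,0,0]]}' 0 80
python3 - <<'E'
from h import *
c=cam("wrist"); im,d=grab_frame("wrist"); cv2.imwrite("pics/w5.png",im[...,::-1])
o=get_obs(); print(o["contact_force"],o["moment"],o["tcp_pos"]); P=cloud("",d,c).reshape(-1,3)
J=P[:,:2]-[.473,-.2258]; a=np.radians(-11.3); x=J@[np.cos(a),np.sin(a)]; y=J@[-np.sin(a),np.cos(a)]
for x0 in(-23,-16,16,23):
    m=(abs(x*1e3-x0)<3)&(abs(y)<.015)&(P[:,2]>.07)&(P[:,2]<.1); print(x0,m.sum(),np.median(P[m,2]))
E
```

```text
clock: 23.35
tcp_pos: [0.4711, -0.2253, 0.0615]
orientation: [-0.306, -3.125, 0.001]
contact_force: [-7.6, 3.2, 28.1]
grip_width: 0.0388
gripper_force: 87.0
[-7.99035097  3.74009966 28.65389966] [0.8781011  1.68684248 0.03194764] [ 0.47106723 -0.22528592  0.06147502]
-23 1062 0.08394676591326716
-16 1026 0.08407726015227995
16 740 0.08396318334758732
23 775 0.0840186378300103
```

View pics/w5.png

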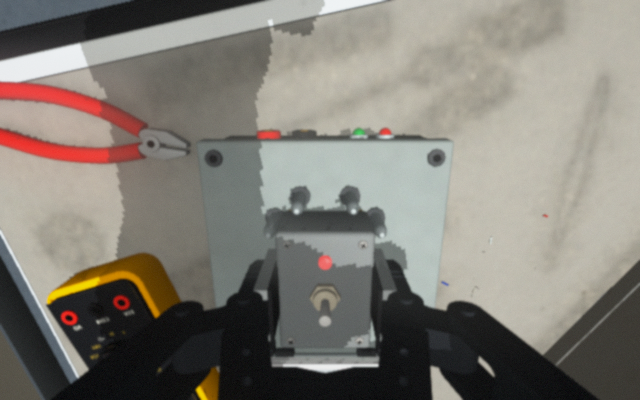

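The picture shows the box at (325,290) between the pins. The lid is level at 84 mm (56 + 28) at both ends, so it is seated on all the pads, pressed with about 28 N.

```bash
python3 -c "
from bench import *
print(hand_in())"
```

```text
the job is handed in; nothing more can be done
None
```

The hood is open on its stop and the switch box is in the nest, toggle up, still held down on the stop pads with about 28 N at the wrist; I steered clear of the heat sink, battery and multimeter, and the job was handed in at about 23 s of the 61 s limit.

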